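# Fit a filter cartridge on its sprung seat

### The job

Fit the new filter cartridge to the intake-filter base: stand it upright, domed end down, in the dished spring seat and let go of it, then take the hand presser, set its pad level on the middle of the cartridge's top cap and push squarely down, all the way to the stop, so that all three spring bolts snap shut over the cartridge's flange. Stand the presser back upright on the flat black tin, and leave everything else on the bench where it is.

Things in the scene. Friction and masses are not known exactly. Their poses are not given: they have to be found in the camera images.
- filter_base: Intake-filter base, fixed to the bench: grey round foot 160 mm across, 10 mm thick; a 28 mm outlet spigot at its +x side reaches to 104 mm from the centre. Three black bolt housings (28 mm wide, tops 52 mm above the bench) stand at +60, 180 and -60 degrees from its x axis, 49 to 71 mm from the centre; red pull knobs reach to 90 mm. Origin: centre of the underside; z up.
- seat_centre (a point): Centre of the floor of the white dished spring seat in the middle of the base, 34 mm above the bench when the seat is up; it moves down with the seat. The dish (flat floor 36 mm across, slick plastic, rising 8.5 mm to a rim 73 mm across) has the shape of the cartridge's domed base and centres it.
- seat_plate (a joint): Travel of the spring seat, straight down, in m: 0 up, 0.016 at the stop. The seat stands on one coil spring and can tip up to 0.12 rad (1.5 N m/rad) if pushed off level; the flat stop levels it. The spring gives 5 N at the start and 11 N at the stop; pushing the flange past the bolts adds some 4 to 10 N on the way. With the cartridge locked under the bolts it rests at about 0.014.
- bolt1 (a joint): Spring bolt in the housing at +60 degrees, in m: 0 shut (tip 37.5 mm from the base's axis), up to 0.008 drawn back. Its sloping top lets the cartridge's flange push it back on the way down; it snaps shut over the flange in the last 2 mm of the seat's travel and then holds it down.
- bolt2 (a joint): The like bolt at 180 degrees.
- bolt3 (a joint): The like bolt at -60 degrees.
- cartridge: New pleated filter cartridge, standing on its domed blue base on the bench, 0.16 kg, 80 mm high. From below: domed base with a flat foot 36 mm across, blue flange 84 mm across from 14.5 to 19 mm, cream pleated body 56 mm across up to 71 mm (grip it here), flat blue top cap 60 mm across from 71 to 80 mm. Origin: centre of the foot; z along its axis to the flat cap.
- presser: Hand presser, like a tamper, standing on the flat black tin, 0.28 kg, 95 mm high: flat round pad 60 mm across and 14 mm thick with a rubber face, an 18 mm stem, and a round wooden handle 34 mm across from 38 to 90 mm above the face. Origin: centre of the pad's flat face; z up along the handle.
- flat_tin: Flat black round tin, 150 mm across, 45 mm high, loose on the bench, 0.9 kg; the presser's place is on its flat top. Origin: centre of the underside; z up.
- wax_tin: Bystander: the nearer green round tin, 70 mm across, 38 mm high. Origin: centre of the underside.
- sanding_block: Bystander: brown cork sanding block, 66 x 100 x 27 mm. Origin: centre of the underside.
Things that resemble listed ones, but are neither listed nor needed, are in the scene too. Leave any yellow look-alike of the presser alone.

How it is judged:
By the outcome, as a careful person would: the job done as asked, in the order asked, and still so for the second after the job is handed in, with the robot touching nothing.
It also fails if it takes over 58 s, if anything falls off the work surface, if the arm or the gripper's body presses on something with over 40 N, if the wrist force passes 120 N, or if a joint passes its speed limit or range.

### The arm

A 6-joint arm with a two-finger parallel gripper is mounted at the origin on a cart in front of the work surface, level with it; the furniture and walls round the work are solid. World frame = base frame: x ahead of the robot, y to its left, z up, the work surface at z = 0. Lengths are in mm, angles in degrees, forces in N, time in s.
With the tool pointing down it reaches from about 250 to 725 mm from the base axis. Payload 4 kg.
Tool frame: the origin (TCP) lies on the centre line of the jaws, within the pads' length; the fingertips stand 17 mm ahead of it and the grasp point (between the pads) lies 2 mm behind it; z points along the fingers, y is the line along which they close (so a half turn about z gives the same grasp; the last joint's range is limited). The gripper opens to 85 mm and grips with 20 to 120 N. Pads are 22 mm wide; open, the fingers measure 114 mm over their backs; the gripper's body (76 mm by 85 mm) begins 54 mm behind the grasp point. The pads swing forward as they close: fully open they stand 13 mm farther back than shut.
Start: joints at [-63.942, 13.785, 0.286, 76.501, 0, 90], TCP at [219.639, -449.175, 226.706] pointing down, gripper open.
Joint ranges: [-155.79, 155.79], [-60.16, 107.12], [-62.33, 73.08], [-114, 123.19], [-81.49, 82.49], [-180, 180]. Speed limits (degrees/s): [159.86, 159.86, 180, 180, 180, 180].

### API

Orientations are given as a 3x3 rotation matrix whose columns are the frame's x, y, z axes.
In Python, from plant import * gives the robot as it stands. The module is installed in compiled form; this text tells all that it offers.
- The arm moves only by the tool carry_out, never from a script. Its argument "moves" is a list of rows, each an object of numbers: "fingers": the opening, from -1 (shut) to 1 (fully open); "x", "y", "z": the shift along the tool's x, y, z in mm; "roll": the turn about the tool's z in rad. A call has 1 to 12 rows; each row is the pose to reach, as a shift and turn from the pose commanded when the call began, along the tool's axes at that moment; what a row does not reach only later rows make up. A row lasts 1/10 s, in which the tool goes at most 50 mm and 8.59 degrees, less where a joint would pass 70% of its speed; a pose out of reach is approached as far as the arm can. A call with a gripper value outside its range is refused whole. The fingers move at their own pace and stop on an object; "newtons" is the grip in N (left out, the last holds). Time passes only in rows, so rows that repeat a pose let the fingers close. It gives the time, the measured TCP pose, the force, the opening and the grip force at its end, in the units of the state.
- get_state(): the state, without advancing time (a new reading comes with each control period).
- camera(name): name is "scene" or "side" or "wrist"; returns (picture, depth): 480x640x3 uint8, blue, green, red; 480x640 float32, mm along the optical axis (not along the pixel's ray), 0 where there is no reading.
- camera_model(name): a dict with "fx", "fy", "cx", "cy" (pixels), "k1" (the pictures are not rectified: a ray, as slopes to the right and down, at radius r is drawn at 1 + k1 r^2 times it, then the intrinsics apply), "origin" and "attitude" of the camera in the world. Camera axes: x right, y down, z forward; pixel columns grow to the right and rows downward; lengths in mm; the calibration is good to about 2 mm. A picture is of the moment at which its call begins: read the wrist's pose just before it. camera_model takes no time and is no camera call; for the wrist camera it gives the pose at the moment of the call.
- close_job(): hands the job in; it is judged then, once.
The state is a dict: "clock": time; "joint_positions": joint angles; "joint_vel": joint speeds; "effort": joint torques, N m; "position": TCP position; "tcp_rot": TCP orientation; "ft_force": force on the tool from outside, world axes, zero at the start; "moment": the same for the moment, N m; "finger_gap": finger opening in mm; "gripper_force": force on a finger pad.
Only numpy, scipy, OpenCV 4.12 (cv2) and the standard library are available. Lean on these libraries where they do the work, as an engineer would, in place of code of your own. Each camera call takes 0.05 s, during which the arm holds its last target. There are 200 camera calls.

## Working session

There is one attempt and no reset: what is moved stays moved. The work goes in short steps, Python scripts to look and compute and a tool call to move; the robot and the scene stay as the last step left them, time stands still between calls to the robot, and variables do not carry over. Pictures are saved under pics/ and viewed, at most 10 in all, crops included, and the job is handed in when it is done.

Besides the shell and the picture viewer there is one more tool, called after "Emit:" as name(argument=value, ...) on one line, values as JSON. carry_out: Moves the arm, as the interface text tells. Its arguments: {"type":"object","properties":{"moves":{"type":"array","items":{"type":"object","properties":{"fingers":{"type":"number"},"x":{"type":"number"},"y":{"type":"number"},"z":{"type":"number"},"roll":{"type":"number"}}}},"newtons":{"type":"number"}},"required":["moves"]}

```bash
mkdir -p pics; cat > h.py <<'E'
import numpy as np, cv2
from plant import *
def snap(n, save=None):
    m=camera_model(n); p,d=camera(n)
    if save: cv2.imwrite('pics/'+save+'.png',p)
    return m,p,d
def rays(m,uv):
    uv=np.atleast_2d(np.float64(uv))
    a=np.stack([(uv[:,0]-m['cx'])/m['fx'],(uv[:,1]-m['cy'])/m['fy']],1)
    s=a.copy()
    for _ in range(20): s=a/(1+m['k1']*(s**2).sum(1,keepdims=True))
    return np.c_[s,np.ones(len(s))]
def atz(m,uv,z):
    R=np.array(m['attitude']);o=np.array(m['origin']);r=rays(m,uv)@R.T
    return o+r*((z-o[2])/r[:,2])[:,None]
def atd(m,d,uv):
    uv=np.atleast_2d(uv); dd=np.array([d[int(v),int(u)] for u,v in uv])
    return np.array(m['origin'])+(rays(m,uv)*dd[:,None])@np.array(m['attitude']).T
E
python3 - <<'E'
from h import *
s=get_state();print({k:np.round(v,2) for k,v in s.items()})
for n in('scene','side','wrist'):
    m,p,d=snap(n,n+'0');print(n,m)
    np.save(n+'d.npy',d)
E
```

```text
{'clock': np.float64(0.0), 'joint_positions': array([-63.94,  13.83,   0.21,  76.5 ,   0.  ,  90.  ]), 'joint_vel': array([ 0.02, -0.  ,  0.03,  0.07, -0.02, -0.06]), 'effort': array([ 0.000e+00, -3.723e+01,  2.524e+01,  2.000e-02,  0.000e+00,
        0.000e+00]), 'position': array([ 219.37, -448.6 ,  225.8 ]), 'tcp_rot': array([[ 0.9 ,  0.44, -0.  ],
       [ 0.44, -0.9 ,  0.  ],
       [ 0.  , -0.  , -1.  ]]), 'ft_force': array([ 0.31,  0.38, -0.39]), 'moment': array([-0.02, -0.02,  0.04]), 'gripper_force': np.float64(0.0), 'finger_gap': np.float64(85.13)}
scene {'fx': 531.3139450348231, 'fy': 531.3139450348231, 'cx': 314.78525263360973, 'cy': 246.29910552967942, 'k1': 0.028517390828089264, 'origin': array([ 88.44518972, 558.37166552, 961.73714835]), 'attitude': array([[-0.73868135, -0.53508217,  0.40992308],
       [-0.67389958,  0.57319937, -0.46615646],
       [ 0.01446436, -0.62058807, -0.78400333]])}
side {'fx': 536.8983144702361, 'fy': 536.8983144702361, 'cx': 314.08025032829534, 'cy': 229.28859704587205, 'k1': -0.10772221723339216, 'origin': array([ 357.02782708, 1226.37335381,  636.84432318]), 'attitude': array([[-0.98635623, -0.05576857,  0.1548911 ],
       [-0.1637692 ,  0.42821348, -0.88871416],
       [-0.01676414, -0.90195514, -0.43150421]])}
wrist {'fx': 373.4790471999982, 'fy': 373.4790471999982, 'cx': 320.8892222332388, 'cy': 238.24869594559732, 'k1': -0.0530835787645096, 'origin': array([ 295.41226693, -412.52778972,  373.87325778]), 'attitude': array([[ 0.43977087, -0.84929326, -0.29206598],
       [-0.89810618, -0.41681406, -0.1402545 ],
       [-0.00262   ,  0.32398611, -0.94605821]])}
```

View pics/scene0.png

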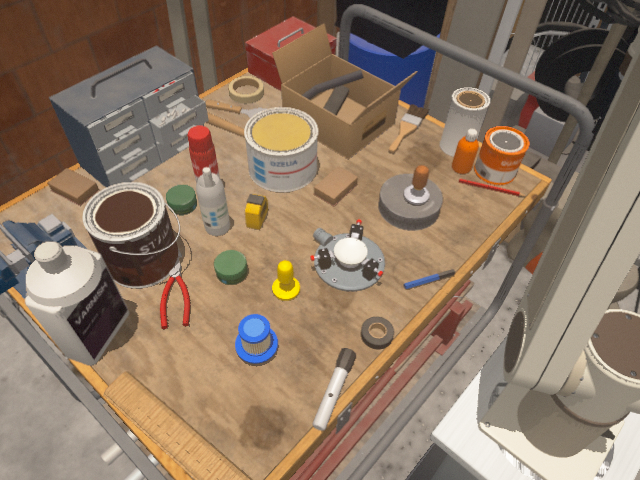

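View pics/side0.png

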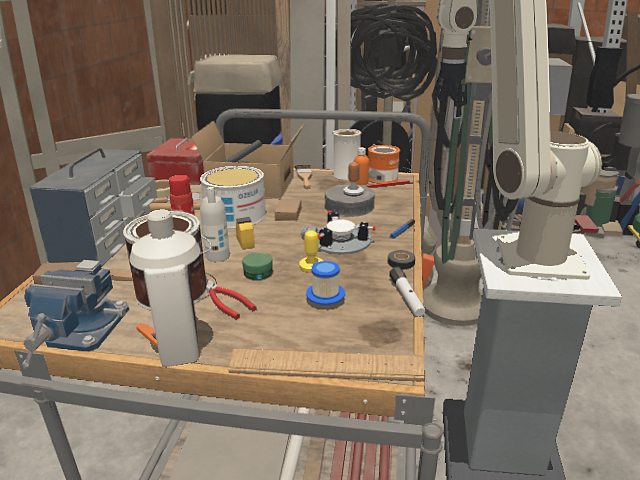

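The scene picture shows the cartridge at about (256,337), the base with its white seat at (350,252), and the presser on the black tin at (418,190). The yellow look-alike stands at (286,280), close to the base. The side picture agrees: cartridge (326,285), seat (341,230), presser (353,180).

```bash
python3 - <<'E'
from h import *
def tri(ma,ua,mb,ub):
    A=[];b=[]
    ra=np.array(ma['attitude'])@rays(ma,ua)[0];rb=np.array(mb['attitude'])@rays(mb,ub)[0]
    t=np.linalg.lstsq(np.c_[ra,-rb],np.array(mb['origin'])-np.array(ma['origin']),rcond=None)[0]
    p=ma['origin']+ra*t[0];q=mb['origin']+rb*t[1];return np.round((p+q)/2,1),round(np.linalg.norm(p-q),1)
C={}
for n,rois in {'scene':dict(cap=(235,312,278,343),fl=(230,312,282,365),seat=(328,232,372,272),wood=(408,160,432,195),yel=(270,255,302,300),foot=(305,225,390,290)),
          'side':dict(cap=(308,260,345,278),fl=(303,260,350,308),seat=(322,214,360,244),wood=(345,155,362,187),yel=(295,225,325,273))}.items():
    m=camera_model(n);p=cv2.imread(f'pics/{n}0.png');h=cv2.cvtColor(p,cv2.COLOR_BGR2HSV);d=np.load(n+'d.npy')
    for k,(a,b,c,e) in rois.items():
        r=h[b:e,a:c]
        lo,hi={'cap':((100,120,90),(125,255,255)),'fl':((100,120,60),(125,255,255)),'seat':((0,0,170),(180,60,255)),'wood':((3,90,60),(20,255,255)),'yel':((22,150,100),(35,255,255)),'foot':((0,0,90),(180,40,255))}[k]
        M=cv2.inRange(r,lo,hi);N,l,st,ce=cv2.connectedComponentsWithStats(M);i=1+st[1:,4].argmax();M=(l==i)
        v,u=np.nonzero(M);bb=st[i];u=u+a;v=v+b
        P=atd(m,d,np.c_[u,v]);P=P[d[v,u]>0]
        uv=ce[i]+(a,b);C[n,k]=(m,uv)
        z=P[:,2];top=P[z>np.percentile(z,90)-4]
        print(n,k,uv.round(1),bb,'depth med',np.median(P,0).round(1),'zpct',np.percentile(z,[2,50,98]).round(1),'mid',((P.min(0)+P.max(0))/2).round(1),'topmid',((np.percentile(top,2,0)+np.percentile(top,98,0))/2).round(1),np.ptp(top,0).round())
for k in('cap','seat','wood','yel'):
    print(k,tri(*C['scene',k],*C['side',k]))
for uv in((230,265),(180,198),(335,185),(378,333),(440,278),(250,205),(395,205),(320,235)): print(uv,atd(camera_model('scene'),np.load('scened.npy'),uv).round())
E
```

```text
scene cap [254.8 329.4] [  0   2  43  29 823] depth med [499.9 256.6  80. ] zpct [17.1 80.  83.3] mid [508.9 242.1  41.4] topmid [501.6 257.3  80.9] [58. 60.  6.]
scene fl [255.  337.7] [   5    2   43   49 1250] depth med [494.8 262.7  78.4] zpct [16.3 78.4 83.1] mid [502.8 248.3  41.4] topmid [501.6 257.3  80.8] [58. 60.  6.]
scene seat [349.9 249.8] [  1   1  40  32 828] depth med [510.5 -37.7  37.2] zpct [ 9.  37.2 47.4] mid [509.7 -41.6  29.8] topmid [500.1 -33.1  44.3] [84. 90. 13.]
scene wood [420. 172.] [  0   0  24  30 554] depth med [ 501.9 -263.2   93.6] zpct [ -4.   93.6 138.9] mid [ 542.8 -340.8   67.8] topmid [ 493.1 -258.1  136.1] [28. 28. 11.]
scene yel [285.4 282. ] [  2   5  28  40 765] depth med [548.6 125.7  16.5] zpct [ 5.3 16.5 94.7] mid [571.7 101.7  47.5] topmid [555.9 119.3  92.2] [26. 28. 12.]
scene foot [347.6 259.4] [   9    3   71   62 2795] depth med [499.2 -23.7  12. ] zpct [ 5.6 12.  47.4] mid [516.4 -34.3  26.6] topmid [488.5 -22.3  44.5] [128. 120.  19.]
side cap [325.  269.2] [  4   1  28  17 348] depth med [503.4 265.5  79.2] zpct [72.7 79.2 81.5] 
[... 486 characters left out ...]
137.7] mid [ 505.  -359.5   69. ] topmid [ 495.9 -252.2  132.9] [26. 32. 12.]
side yel [310.8 242.6] [  9   6  14  24 278] depth med [555.6 131.5  70.3] zpct [40.6 70.3 93.7] mid [572.7  55.7  46.8] topmid [557.5 125.3  90.1] [27. 22. 10.]
cap (array([503. , 255.1,  72.6]), np.float64(3.6))
seat (array([506.2, -34. ,  41.8]), np.float64(0.1))
wood (array([ 495. , -266.6,  114.8]), np.float64(11.8))
yel (array([548.2, 132.4,  66. ]), np.float64(18.1))
(230, 265) [[670. 172.  39.]]
(180, 198) [[904. 119.  37.]]
(335, 185) [[ 669. -171.   31.]]
(378, 333) [[345.  65.  -1.]]
(440, 278) [[ 327. -130.    8.]]
(250, 205) [[749.  35.  61.]]
(395, 205) [[ 88. 558. 962.]]
(320, 235) [[590. -30.  28.]]
```

Emit:
carry_out(moves=[{"x":321,"y":-87,"z":-54,"roll":-1.64,"fingers":1},{"x":321,"y":-87,"z":-54,"roll":-1.64,"fingers":1},{"x":321,"y":-87,"z":-54,"roll":-1.64,"fingers":1},{"x":321,"y":-87,"z":-54,"roll":-1.64,"fingers":1},{"x":321,"y":-87,"z":-54,"roll":-1.64,"fingers":1},{"x":321,"y":-87,"z":-54,"roll":-1.64,"fingers":1},{"x":321,"y":-87,"z":-54,"roll":-1.64,"fingers":1},{"x":321,"y":-87,"z":-54,"roll":-1.64,"fingers":1},{"x":321,"y":-87,"z":-54,"roll":-1.64,"fingers":1},{"x":321,"y":-87,"z":-54,"roll":-1.64,"fingers":1},{"x":321,"y":-87,"z":-54,"roll":-1.64,"fingers":1},{"x":321,"y":-87,"z":-54,"roll":-1.64,"fingers":1}])

```text
clock: 1.35
position: [469.7, -229.8, 280.3]
tcp_rot: [[-0.5, 0.866, -0.001], [0.866, 0.5, 0.0], [0.001, -0.001, -1.0]]
ft_force: [-0.2, 0.3, 0.1]
finger_gap: 85.8
gripper_force: 0.0
```

```bash
python3 - <<'E'
from h import *
s=get_state();print(s['clock'],s['position'],s['tcp_rot'],s['joint_positions'])
m,p,d=snap('wrist','w1');np.save('w1d.npy',d);import pickle;pickle.dump(m,open('w1m','wb'))
E
```

```text
1.35 [ 469.67699537 -229.81468722  280.28139675] [[-5.00278237e-01  8.65864314e-01 -8.22127229e-04]
 [ 8.65864360e-01  5.00278659e-01  4.16539025e-04]
 [ 7.71958985e-04 -5.03465258e-04 -9.99999575e-01]] [-2.60731064e+01  1.55991079e+01  1.06129347e+01  8.50666271e+01
  7.33965555e-04  3.39084626e+01]
```

View pics/w1.png

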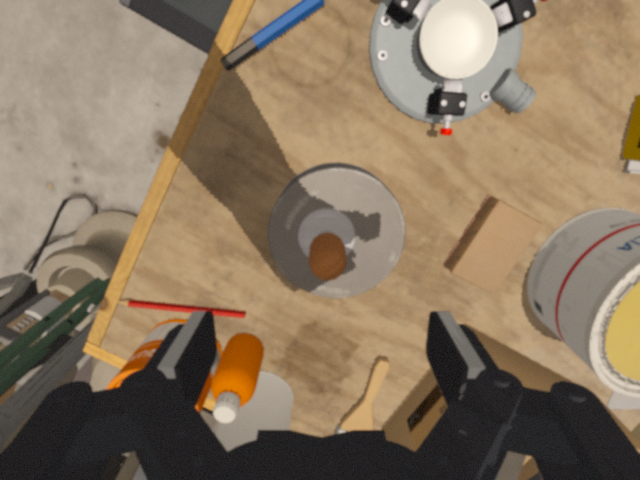

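The wrist view shows the tin at (337,231), the presser pad at (326,232) with its wooden handle to (326,257), and the seat at (458,36).

```bash
cat >> h.py <<'E'
def fit(P):
    A=np.c_[2*P[:,:2],np.ones(len(P))];b=(P[:,:2]**2).sum(1);x=np.linalg.lstsq(A,b,rcond=None)[0]
    return x[:2],np.sqrt(x[2]+x[0]**2+x[1]**2)
def comp(p,roi,lo,hi):
    a,b,c,e=roi;M=cv2.inRange(cv2.cvtColor(p,cv2.COLOR_BGR2HSV)[b:e,a:c],lo,hi)
    N,l,st,ce=cv2.connectedComponentsWithStats(M);i=1+st[1:,4].argmax();M=np.uint8(l==i)
    k=cv2.findContours(M,0,1)[0];k=max(k,key=cv2.contourArea)[:,0]+(a,b)
    v,u=np.nonzero(M);return cv2.convexHull(k.astype(np.int32))[:,0],np.c_[u+a,v+b]
E
python3 - <<'E'
from h import *
import pickle
m=pickle.load(open('w1m','rb'));p=cv2.imread('pics/w1.png');d=np.load('w1d.npy')
h,px=comp(p,(300,225,355,285),(3,90,50),(20,255,255))
P=atd(m,d,px);P=P[(P[:,2]>60)&(P[:,2]<150)];print('wood zpct',np.percentile(P[:,2],[2,50,90,98]).round(1))
for lo,hi in((85,95),(95,105),(105,115),(115,125),(125,132),(132,150)):
    q=P[(P[:,2]>lo)&(P[:,2]<hi)]
    if len(q)>10: print(lo,len(q),q.mean(0).round(1),fit(q), np.ptp(q,0).round())
# depth layers
v,u=np.mgrid[150:310,255:420];px=np.c_[u.ravel(),v.ravel()];Q=atd(m,d,px)
t=Q[(Q[:,2]>41)&(Q[:,2]<49)];print('tin',np.median(t[:,2]),cv2.minEnclosingCircle(t[:,:2].astype(np.float32)))
t=Q[(Q[:,2]>55)&(Q[:,2]<63)];print('pad',len(t),np.median(t[:,2]),cv2.minEnclosingCircle(t[:,:2].astype(np.float32)),cv2.fitEllipse(cv2.convexHull(t[:,:2].astype(np.float32))) )
h,px=comp(p,(415,0,500,82),(0,0,185),(180,60,255));print('seat hull bbox',px.min(0),px.max(0))
w=atz(m,h,42.5);print('seat ray z42.5',fit(w),'z50',fit(atz(m,h,34)))
S=atd(m,d,px);print('seat depth zpct',np.percentile(S[:,2],[2,10,50,90,98]).round(1),S[S[:,2]<36].mean(0))
E
```

```text
wood zpct [ 96.5 134.4 139.7 140.8]
85 12 [ 489.1 -249.9   93.8] (array([ 495.20430775, -262.02628646]), np.float64(14.914467018136225)) [18. 10.  4.]
95 100 [ 489.5 -251.   100. ] (array([ 495.87823215, -263.53874215]), np.float64(16.591373058713533)) [28. 19. 10.]
105 127 [ 488.9 -251.9  109.9] (array([ 495.93927247, -263.75217017]), np.float64(16.77603554441994)) [28. 19. 10.]
115 145 [ 488.8 -252.2  120.7] (array([ 495.89179872, -263.52188228]), np.float64(16.570569672834765)) [29. 23. 10.]
125 226 [ 490.9 -255.   128.5] (array([ 495.83940091, -263.40132353]), np.float64(15.303874839451668)) [33. 29.  7.]
132 822 [ 494.6 -261.6  137.3] (array([ 495.07551708, -262.45601897]), np.float64(9.91203511953654)) [29. 29. 10.]
tin 45.725536329149804 ((507.0240478515625, -261.13836669921875), 75.0853500366211)
pad 1497 59.259476985696665 ((495.72021484375, -263.3535461425781), 29.967702865600586) ((495.70068359375, -263.4256591796875), (59.32917785644531, 59.65822982788086), 97.20692443847656)
seat hull bbox [420   0] [497  78]
seat ray z42.5 (array([506.55710076, -33.2929241 ]), np.float64(37.234451972552144)) z50 (array([508.26011987, -30.54586983]), np.float64(38.05476008220922))
seat depth zpct [11.3 34.2 37.1 42.4 43.8] [507.97212525 -32.30580695  33.09372287]
```

Emit:
carry_out(moves=[{"x":194,"y":125,"z":30,"fingers":1},{"x":194,"y":125,"z":30,"fingers":1},{"x":194,"y":125,"z":30,"fingers":1},{"x":194,"y":125,"z":30,"fingers":1},{"x":194,"y":125,"z":30,"fingers":1},{"x":194,"y":125,"z":30,"fingers":1},{"x":194,"y":125,"z":30,"fingers":1}])

```text
schema error: expected keys fingers, x, y, z, roll
```

```bash
cat > seat.py <<'E'
from h import *
s=get_state();print(s['clock'],s['position'],s['tcp_rot'].round(4).tolist())
m,p,d=snap('wrist','w2')
v,u=np.mgrid[60:420,60:580];px=np.c_[u.ravel(),v.ravel()];Q=atd(m,d,px);g=np.linalg.norm(Q[:,:2]-(506.5,-33.5),axis=1)
hsv=cv2.cvtColor(p,cv2.COLOR_BGR2HSV)[px[:,1],px[:,0]].astype(int)
w=(g<39)&(hsv[:,2]>170)&(hsv[:,1]<60)&(Q[:,2]>28)
hull=cv2.convexHull(px[w].astype(np.int32))[:,0];print('rim',fit(atz(m,hull,42.5)),len(hull))
f=(g<12);print('floor z',np.median(Q[f,2]))
t=w&(Q[:,2]>34);t2=Q[t];# paraboloid-like: fit sphere to dish wall
A=np.c_[2*t2,np.ones(len(t2))];x=np.linalg.lstsq(A,(t2**2).sum(1),rcond=None)[0];print('sphere',x[:3])
ft=(g<82)&(Q[:,2]>6)&(Q[:,2]<14);print('foot',cv2.minEnclosingCircle(Q[ft][:,:2].astype(np.float32)))
bk=(g>45)&(g<75)&(Q[:,2]>48)&(Q[:,2]<56);a=np.degrees(np.arctan2(Q[bk][:,1]+33.5,Q[bk][:,0]-506.5))
for c in(60,180,-60):
    q=Q[bk][np.abs((a-c+180)%360-180)<25]
    if len(q): print(c,len(q),np.median(q,0))
E
python3 seat.py
```

```text
1.4 [ 469.65221363 -229.89215658  280.36588435] [[-0.498, 0.8672, -0.0007], [0.8672, 0.498, 0.0003], [0.0006, -0.0004, -1.0]]
rim (array([508.29094521, -37.53097017]), np.float64(33.69662910498541)) 10
floor z nan
sphere [508.20255698 -37.6090652   83.31191877]
foot ((514.07958984375, -47.88255310058594), 76.97489929199219)
-60 698 [531.93443025 -87.48156268  52.42599473]
  return _methods._mean(a, axis=axis, dtype=dtype,
  ret = ret.dtype.type(ret / rcount)
```

View pics/w2.png

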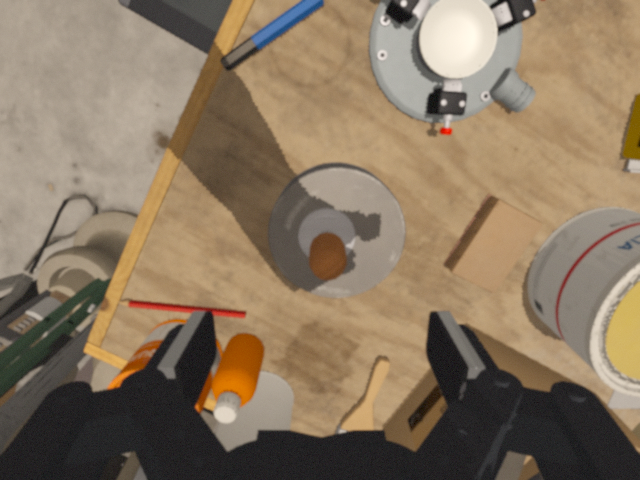

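The move was refused because every row needs all five keys, roll included, so w2 shows the same view as before. I'll send it again with all the keys.

Emit:
carry_out(moves=[{"x":194,"y":125,"z":30,"roll":0,"fingers":1},{"x":194,"y":125,"z":30,"roll":0,"fingers":1},{"x":194,"y":125,"z":30,"roll":0,"fingers":1},{"x":194,"y":125,"z":30,"roll":0,"fingers":1},{"x":194,"y":125,"z":30,"roll":0,"fingers":1},{"x":194,"y":125,"z":30,"roll":0,"fingers":1},{"x":194,"y":125,"z":30,"roll":0,"fingers":1}])

```text
clock: 2.15
position: [480.8, 1.0, 250.6]
tcp_rot: [[-0.501, 0.866, -0.0], [0.866, 0.501, -0.0], [-0.0, -0.001, -1.0]]
ft_force: [-0.2, -0.1, -0.2]
finger_gap: 85.0
gripper_force: 0.0
```

```bash
sed -i "s/'w2'/'w3'/" seat.py; python3 seat.py
```

```text
2.15 [480.83047795   1.02266161 250.63107984] [[-0.5007, 0.8656, -0.0003], [0.8656, 0.5007, -0.0005], [-0.0003, -0.0005, -1.0]]
rim (array([505.55142277, -34.93281815]), np.float64(36.81694316597267)) 15
floor z 34.784045114273766
sphere [505.78760716 -34.36886382  72.53808804]
foot ((505.86614990234375, -34.05978012084961), 79.93997192382812)
60 642 [537.53051871  16.84423697  52.42477022]
180 668 [446.27128949 -30.07892701  52.49895037]
-60 536 [532.29179514 -85.77951434  52.44563169]
```

View pics/w3.png

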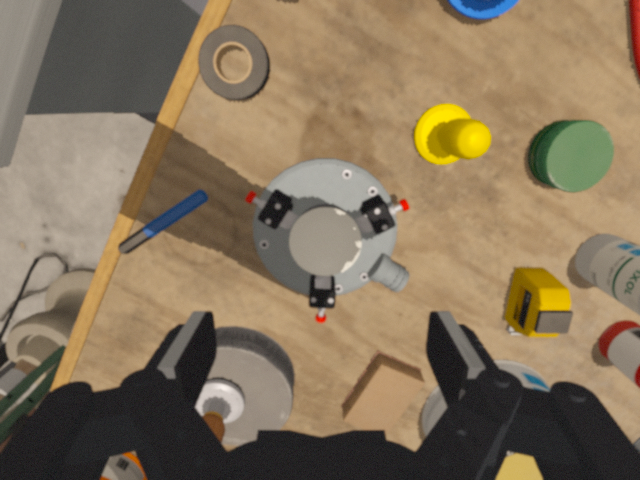

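The w3 picture shows the base at (325,225), its seat at (325,240) and housings at (275,208), (378,213) and (322,292). The seat centre measures about (505.8, −34.2) with its floor at about 34 mm, as given. Next is the cartridge.

Emit:
carry_out(moves=[{"x":253,"y":140,"z":0,"roll":0,"fingers":1},{"x":253,"y":140,"z":0,"roll":0,"fingers":1},{"x":253,"y":140,"z":0,"roll":0,"fingers":1},{"x":253,"y":140,"z":0,"roll":0,"fingers":1},{"x":253,"y":140,"z":0,"roll":0,"fingers":1},{"x":253,"y":140,"z":0,"roll":0,"fingers":1},{"x":253,"y":140,"z":0,"roll":0,"fingers":1},{"x":253,"y":140,"z":0,"roll":0,"fingers":1}])

```text
clock: 3.0
position: [476.1, 289.0, 250.4]
tcp_rot: [[-0.5, 0.866, -0.0], [0.866, 0.5, -0.001], [-0.001, -0.001, -1.0]]
ft_force: [-0.2, 0.1, -0.2]
finger_gap: 85.4
gripper_force: 0.0
```

```bash
cat > cart.py <<'E'
import sys
from h import *
x0,y0,z0=map(float,sys.argv[2:5])
s=get_state();print(s['clock'],s['position'],s['tcp_rot'].round(4).tolist())
m,p,d=snap('wrist',sys.argv[1])
v,u=np.mgrid[5:475,5:635];px=np.c_[u.ravel(),v.ravel()];Q=atd(m,d,px);g=np.linalg.norm(Q[:,:2]-(x0,y0),axis=1)
for nm,lo,hi,r in(('cap',z0+75,z0+86,45),('flange',z0+15,z0+23,60)):
    t=Q[(g<r)&(Q[:,2]>lo)&(Q[:,2]<hi)&(d[px[:,1],px[:,0]]>0)]
    if len(t)>20:
        h=cv2.convexHull(t[:,:2].astype(np.float32));print(nm,len(t),np.median(t[:,2]),cv2.minEnclosingCircle(h),cv2.fitEllipse(h))
        if nm=='cap': 
            A=np.c_[t[:,:2]-t[:,:2].mean(0),np.ones(len(t))];print('cap tilt',np.linalg.lstsq(A,t[:,2],rcond=None)[0])
E
python3 cart.py w4 502 258 0
```

```text
3.0 [476.10034924 289.03786531 250.35675619] [[-0.4996, 0.8663, -0.0003], [0.8663, 0.4996, -0.0009], [-0.0006, -0.0007, -1.0]]
cap 3184 80.83491324703044 ((503.88055419921875, 255.3800811767578), 30.144615173339844) ((503.7393798828125, 255.34268188476562), (59.42082595825195, 60.028987884521484), 39.144798278808594)
cap tilt [ 4.98423575e-03 -6.11248943e-03  8.07788992e+01]
flange 1589 19.7553437124555 ((503.5919494628906, 255.19723510742188), 42.04209899902344) ((503.66326904296875, 255.19090270996094), (83.5985107421875, 83.7939453125), 53.073123931884766)
```

Emit:
carry_out(moves=[{"x":-43,"y":7,"z":40,"roll":0,"fingers":1},{"x":-43,"y":7,"z":90,"roll":0,"fingers":1},{"x":-43,"y":7,"z":120,"roll":0,"fingers":1},{"x":-43,"y":7,"z":160,"roll":0,"fingers":1},{"x":-43,"y":7,"z":190,"roll":0,"fingers":1},{"x":-43,"y":7,"z":205,"roll":0,"fingers":1},{"x":-43,"y":7,"z":205,"roll":0,"fingers":1}], newtons=30)

```text
clock: 3.75
position: [501.6, 252.4, 43.3]
tcp_rot: [[-0.497, 0.868, -0.005], [0.868, 0.497, -0.003], [-0.0, -0.006, -1.0]]
ft_force: [0.5, -1.0, 0.1]
finger_gap: 85.4
gripper_force: 0.0
```

Emit:
carry_out(moves=[{"x":0,"y":0,"z":0,"roll":0,"fingers":-1},{"x":0,"y":0,"z":0,"roll":0,"fingers":-1},{"x":0,"y":0,"z":0,"roll":0,"fingers":-1},{"x":0,"y":0,"z":0,"roll":0,"fingers":-1},{"x":0,"y":0,"z":0,"roll":0,"fingers":-1},{"x":0,"y":0,"z":0,"roll":0,"fingers":-1},{"x":0,"y":0,"z":0,"roll":0,"fingers":-1},{"x":0,"y":0,"z":0,"roll":0,"fingers":-1}], newtons=30)

```text
clock: 4.55
position: [504.4, 256.2, 47.8]
tcp_rot: [[-0.5, 0.866, 0.003], [0.866, 0.5, 0.001], [-0.001, 0.003, -1.0]]
ft_force: [-1.4, -0.5, 5.8]
finger_gap: 58.8
gripper_force: 32.1
```

Emit:
carry_out(moves=[{"x":0,"y":0,"z":0,"roll":0,"fingers":-1},{"x":0,"y":0,"z":0,"roll":0,"fingers":-1}])

```text
clock: 4.75
position: [504.4, 256.2, 47.8]
tcp_rot: [[-0.5, 0.866, 0.003], [0.866, 0.5, 0.001], [-0.001, 0.003, -1.0]]
ft_force: [-1.7, -2.6, 7.4]
finger_gap: 58.6
gripper_force: 32.1
```

```bash
python3 - <<'E'
from h import *
m,p,d=snap('side');q=cv2.resize(p[170:320,250:410],None,fx=4,fy=4,interpolation=cv2.INTER_CUBIC)[:600]
m,w,d=snap('wrist');w=w[100:480:,100:540]
cv2.imwrite('pics/g1.png',np.hstack([cv2.resize(q,(400,375)),cv2.resize(w,(400,375))]))
E
```

```text
(no output)
```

View pics/g1.png

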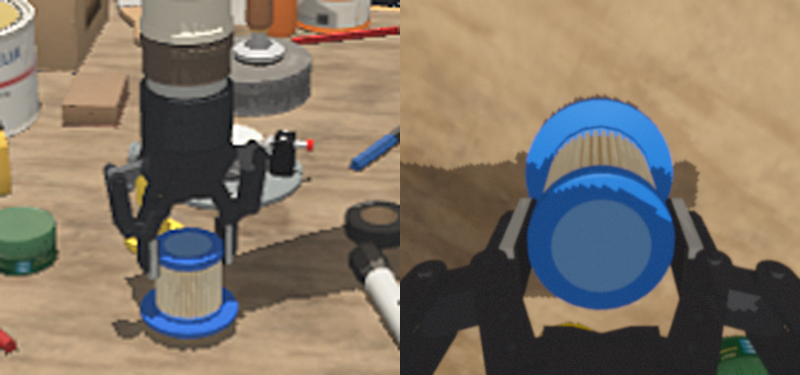

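The picture shows the upper ends of the pads bearing on the cap's edge, so the grip is too high: the pads stand farther back at this opening. I'll open, go lower and grip again.

Emit:
carry_out(moves=[{"x":0,"y":0,"z":0,"roll":0,"fingers":1},{"x":0,"y":0,"z":0,"roll":0,"fingers":1},{"x":0,"y":0,"z":0,"roll":0,"fingers":1},{"x":0,"y":0,"z":0,"roll":0,"fingers":1},{"x":0,"y":0,"z":8,"roll":0,"fingers":1},{"x":0,"y":0,"z":8,"roll":0,"fingers":1}])

```text
clock: 5.45
position: [502.2, 255.4, 36.3]
tcp_rot: [[-0.5, 0.866, -0.002], [0.866, 0.5, -0.001], [0.0, -0.002, -1.0]]
ft_force: [-0.7, 0.1, 0.2]
finger_gap: 85.2
gripper_force: 0.0
```

Emit:
carry_out(moves=[{"x":0,"y":0,"z":0,"roll":0,"fingers":-1},{"x":0,"y":0,"z":0,"roll":0,"fingers":-1},{"x":0,"y":0,"z":0,"roll":0,"fingers":-1},{"x":0,"y":0,"z":0,"roll":0,"fingers":-1},{"x":0,"y":0,"z":0,"roll":0,"fingers":-1},{"x":0,"y":0,"z":0,"roll":0,"fingers":-1},{"x":0,"y":0,"z":0,"roll":0,"fingers":-1},{"x":0,"y":0,"z":0,"roll":0,"fingers":-1}])

```text
clock: 6.25
position: [503.3, 255.9, 37.8]
tcp_rot: [[-0.5, 0.866, 0.0], [0.866, 0.5, 0.0], [-0.0, 0.0, -1.0]]
ft_force: [-0.3, -0.5, -0.5]
finger_gap: 58.8
gripper_force: 32.5
```

Emit:
carry_out(moves=[{"x":0,"y":0,"z":-20,"roll":0,"fingers":-1},{"x":0,"y":0,"z":-50,"roll":0,"fingers":-1},{"x":0,"y":0,"z":-85,"roll":0,"fingers":-1},{"x":0,"y":0,"z":-120,"roll":0,"fingers":-1},{"x":0,"y":0,"z":-120,"roll":0,"fingers":-1},{"x":0,"y":0,"z":-120,"roll":0,"fingers":-1}])

```text
clock: 6.85
position: [503.5, 256.0, 158.3]
tcp_rot: [[-0.5, 0.866, 0.001], [0.866, 0.5, 0.001], [-0.0, 0.002, -1.0]]
ft_force: [0.1, 0.0, -2.1]
finger_gap: 59.2
gripper_force: 32.9
```

```bash
python3 cart.py w5 503.5 255.5 120; python3 - <<'E'
from h import *
p=cv2.imread('pics/w5.png');m,s,d=snap('side')
cv2.imwrite('pics/g2.png',np.hstack([cv2.resize(s[130:280,245:405],(400,375)),cv2.resize(p[100:,100:540],(400,375))]))
E
```

```text
6.85 [503.45249575 256.04112979 158.31470751] [[-0.5003, 0.8658, 0.0014], [0.8658, 0.5003, 0.0008], [-0.0, 0.0016, -1.0]]
cap 22713 201.33757409012708 ((501.14337158203125, 261.6875915527344), 43.063079833984375) ((504.4790954589844, 256.872802734375), (57.80735778808594, 85.41996002197266), 116.95960235595703)
cap tilt [ 1.04036599e-02 -1.70807616e-02  2.01212552e+02]
flange 6922 140.31357542024455 ((504.6073303222656, 256.1717529296875), 42.117469787597656) ((502.8781433105469, 258.9168701171875), (76.79278564453125, 82.45674896240234), 118.51339721679688)
```

View pics/g2.png

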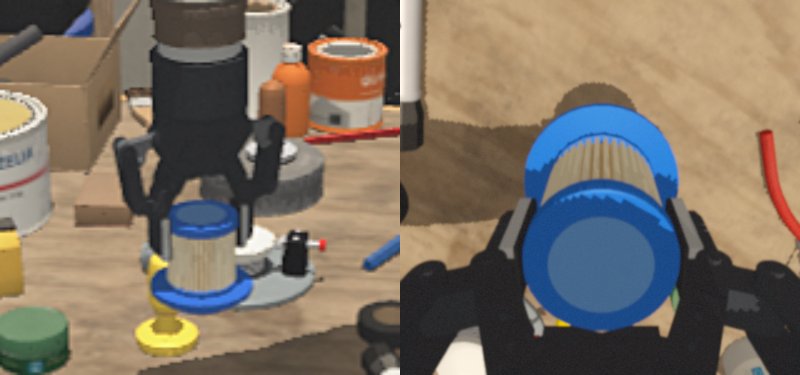

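The cartridge is held upright with its foot at about 120.5 mm. Next I carry it over the seat and look again.

Emit:
carry_out(moves=[{"x":-30,"y":-17,"z":0,"roll":0,"fingers":-1},{"x":-70,"y":-40,"z":0,"roll":0,"fingers":-1},{"x":-110,"y":-63,"z":0,"roll":0,"fingers":-1},{"x":-150,"y":-85,"z":0,"roll":0,"fingers":-1},{"x":-190,"y":-108,"z":0,"roll":0,"fingers":-1},{"x":-225,"y":-128,"z":0,"roll":0,"fingers":-1},{"x":-252,"y":-143.5,"z":20,"roll":0,"fingers":-1},{"x":-252,"y":-143.5,"z":50,"roll":0,"fingers":-1},{"x":-252,"y":-143.5,"z":70,"roll":0,"fingers":-1},{"x":-252,"y":-143.5,"z":70,"roll":0,"fingers":-1},{"x":-252,"y":-143.5,"z":70,"roll":0,"fingers":-1}])

```text
clock: 8.05
position: [503.8, -34.0, 86.6]
tcp_rot: [[-0.5, 0.866, -0.003], [0.866, 0.5, 0.0], [0.002, -0.003, -1.0]]
ft_force: [0.4, 0.1, -0.7]
finger_gap: 59.1
gripper_force: 33.0
```

```bash
cat > blue.py <<'E'
import sys
from h import *
zc=float(sys.argv[2]);s=get_state();print(s['clock'],s['position'])
m,p,d=snap('wrist',sys.argv[1])
v,u=np.mgrid[5:475,5:635];px=np.c_[u.ravel(),v.ravel()];Q=atd(m,d,px);h=cv2.cvtColor(p,cv2.COLOR_BGR2HSV)[px[:,1],px[:,0]]
b=(h[:,0]>98)&(h[:,0]<128)&(h[:,1]>90)&(np.linalg.norm(Q[:,:2]-s['position'][:2],axis=1)<60)
for z,r in((zc+80,'cap'),(zc+19,'flange')):
    t=Q[b&(abs(Q[:,2]-z)<4)];hl=cv2.convexHull(t[:,:2].astype(np.float32))
    print(r,len(t),np.median(t[:,2]),cv2.minEnclosingCircle(hl),cv2.fitEllipse(hl)[:2])
    if r=='cap':print('tilt',np.linalg.lstsq(np.c_[t[:,:2]-t[:,:2].mean(0),np.ones(len(t))],t[:,2],rcond=None)[0])
E
python3 blue.py w6 50
```

```text
8.05 [503.80599829 -33.98698511  86.58665732]
cap 20205 129.66133422436567 ((504.9971923828125, -34.648990631103516), 30.982864379882812) ((504.7725830078125, -34.03654861450195), (59.82284927368164, 60.5076789855957))
tilt [ 1.93139402e-03 -5.70431405e-03  1.29616939e+02]
flange 7054 68.65724044772895 ((504.7644958496094, -33.86615753173828), 41.98356246948242) ((502.9540100097656, -30.918853759765625), (75.9851303100586, 82.35098266601562))
```

Emit:
carry_out(moves=[{"x":0,"y":0,"z":6,"roll":0,"fingers":-1},{"x":0,"y":0,"z":11,"roll":0,"fingers":-1},{"x":0,"y":0,"z":14,"roll":0,"fingers":-1},{"x":0,"y":0,"z":15,"roll":0,"fingers":-1},{"x":0,"y":0,"z":15,"roll":0,"fingers":-1},{"x":0,"y":0,"z":15,"roll":0,"fingers":-1}])

```text
clock: 8.7
position: [505.1, -34.1, 72.9]
tcp_rot: [[-0.5, 0.866, 0.0], [0.866, 0.5, -0.0], [-0.0, 0.0, -1.0]]
ft_force: [-0.0, -0.2, -1.4]
finger_gap: 58.7
gripper_force: 33.0
```

```bash
python3 blue.py w7 34
```

```text
8.7 [505.1234168  -34.09688866  72.86880946]
cap 20610 115.92470646835567 ((506.0404968261719, -34.681270599365234), 30.936826705932617) ((506.0189208984375, -33.950828552246094), (59.98826599121094, 60.41287612915039))
tilt [ 9.86167432e-03 -1.28401379e-02  1.15793321e+02]
flange 6821 54.86875389534788 ((506.0420227050781, -33.80493927001953), 41.91242980957031) ((504.5458068847656, -31.310508728027344), (76.89356231689453, 82.42899322509766))
```

Emit:
carry_out(moves=[{"x":0,"y":0,"z":1.2,"roll":0,"fingers":-1},{"x":0,"y":0,"z":1.2,"roll":0,"fingers":-1},{"x":0,"y":0,"z":1.2,"roll":0,"fingers":-1},{"x":0,"y":0,"z":1.2,"roll":0,"fingers":1},{"x":0,"y":0,"z":1.2,"roll":0,"fingers":1},{"x":0,"y":0,"z":1.2,"roll":0,"fingers":1},{"x":0,"y":0,"z":1.2,"roll":0,"fingers":1},{"x":0,"y":0,"z":1.2,"roll":0,"fingers":1},{"x":0,"y":0,"z":-20,"roll":0,"fingers":1},{"x":0,"y":0,"z":-60,"roll":0,"fingers":1},{"x":0,"y":0,"z":-110,"roll":0,"fingers":1},{"x":0,"y":0,"z":-155,"roll":0,"fingers":1}])

```text
clock: 9.95
position: [504.7, -34.1, 229.6]
tcp_rot: [[-0.5, 0.866, 0.0], [0.866, 0.5, -0.0], [-0.0, 0.0, -1.0]]
ft_force: [0.3, -0.5, -0.4]
finger_gap: 85.3
gripper_force: 0.0
```

```bash
python3 blue.py w8 34
```

```text
9.95 [504.7438549  -34.10236858 229.605224  ]
cap 4898 114.86396982710707 ((506.1642150878906, -34.273834228515625), 30.134567260742188) ((506.016357421875, -34.25733184814453), (59.283199310302734, 59.944576263427734))
tilt [ 1.42067819e-03 -4.96309711e-03  1.14825254e+02]
flange 2150 53.75946144637132 ((509.97320556640625, -40.902671813964844), 49.75790786743164) ((509.4459533691406, -40.364654541015625), (83.95915222167969, 99.98933410644531))
```

The cartridge stands level in the seat at (506,−34), its cap at about 114 mm as expected. Next is the presser.

Emit:
carry_out(moves=[{"x":-35,"y":-22,"z":0,"roll":0,"fingers":1},{"x":-75,"y":-47,"z":0,"roll":0,"fingers":1},{"x":-115,"y":-73,"z":0,"roll":0,"fingers":1},{"x":-155,"y":-98,"z":0,"roll":0,"fingers":1},{"x":-194,"y":-122.5,"z":0,"roll":0,"fingers":1},{"x":-194,"y":-122.5,"z":20,"roll":0,"fingers":1},{"x":-194,"y":-122.5,"z":55,"roll":0,"fingers":1},{"x":-194,"y":-122.5,"z":90,"roll":0,"fingers":1},{"x":-194,"y":-122.5,"z":115,"roll":0,"fingers":1},{"x":-194,"y":-122.5,"z":125,"roll":0,"fingers":1},{"x":-194,"y":-122.5,"z":125,"roll":0,"fingers":1},{"x":-194,"y":-122.5,"z":125,"roll":0,"fingers":1}])

```text
clock: 11.2
position: [496.8, -263.7, 103.8]
tcp_rot: [[-0.5, 0.866, 0.002], [0.866, 0.5, -0.001], [-0.002, 0.001, -1.0]]
ft_force: [-0.3, -0.3, 0.3]
finger_gap: 85.6
gripper_force: 0.0
```

```bash
cat > pr.py <<'E'
import sys
from h import *
zf=float(sys.argv[2]);s=get_state();print(s['clock'],s['position'].round(1))
m,p,d=snap('wrist',sys.argv[1])
v,u=np.mgrid[5:475,5:635];px=np.c_[u.ravel(),v.ravel()];Q=atd(m,d,px);h=cv2.cvtColor(p,cv2.COLOR_BGR2HSV)[px[:,1],px[:,0]]
near=np.linalg.norm(Q[:,:2]-s['position'][:2],axis=1)<48
t=Q[near&(abs(Q[:,2]-zf-14.5)<4)];
if len(t)>30:
    hl=cv2.convexHull(t[:,:2].astype(np.float32));print('padtop',len(t),np.median(t[:,2]),fit(hl[:,0]),cv2.minEnclosingCircle(hl))
    print('tilt',np.linalg.lstsq(np.c_[t[:,:2]-t[:,:2].mean(0),np.ones(len(t))],t[:,2],rcond=None)[0])
w=near&(h[:,0]<20)&(h[:,0]>3)&(h[:,1]>90)&(Q[:,2]>zf+85);t=Q[w]
if len(t)>30: print('handle top',np.percentile(t[:,2],98),cv2.minEnclosingCircle(t[:,:2].astype(np.float32)))
E
python3 pr.py w9 45
```

```text
11.2 [ 496.8 -263.7  103.8]
padtop 5192 59.31384576005783 (array([ 496.03962148, -263.42011452]), np.float64(29.870429930030614)) ((496.1102600097656, -263.41851806640625), 30.250385284423828)
tilt [ 8.03262718e-03 -1.43273772e-02  5.90701331e+01]
handle top 187.4805685327494 ((503.5693359375, -273.9106140136719), 43.2347297668457)
```

Emit:
carry_out(moves=[{"x":0,"y":0,"z":0,"roll":0,"fingers":-1},{"x":0,"y":0,"z":0,"roll":0,"fingers":-1},{"x":0,"y":0,"z":0,"roll":0,"fingers":-1},{"x":0,"y":0,"z":0,"roll":0,"fingers":-1},{"x":0,"y":0,"z":0,"roll":0,"fingers":-1},{"x":0,"y":0,"z":0,"roll":0,"fingers":-1},{"x":0,"y":0,"z":0,"roll":0,"fingers":-1},{"x":0,"y":0,"z":0,"roll":0,"fingers":-1},{"x":0,"y":0,"z":0,"roll":0,"fingers":-1},{"x":0,"y":0,"z":0,"roll":0,"fingers":-1}], newtons=90)

```text
clock: 12.25
position: [496.2, -263.9, 103.6]
tcp_rot: [[-0.5, 0.866, 0.001], [0.866, 0.5, -0.001], [-0.001, 0.0, -1.0]]
ft_force: [-1.5, -0.6, 5.3]
finger_gap: 31.9
gripper_force: 89.2
```

```bash
python3 pr.py w10 45
```

```text
12.25 [ 496.2 -263.9  103.6]
padtop 5204 59.44465946082866 (array([ 496.13071566, -263.45682856]), np.float64(29.79309549926588)) ((496.1095275878906, -263.55059814453125), 30.040559768676758)
tilt [ 3.01287937e-03 -1.62074087e-02  5.91889871e+01]
handle top 191.18975909953153 ((494.8228759765625, -260.48004150390625), 47.28470230102539)
```

Emit:
carry_out(moves=[{"x":0,"y":0,"z":-10,"roll":0,"fingers":-1},{"x":0,"y":0,"z":-30,"roll":0,"fingers":-1},{"x":0,"y":0,"z":-60,"roll":0,"fingers":-1},{"x":0,"y":0,"z":-90,"roll":0,"fingers":-1},{"x":0,"y":0,"z":-110,"roll":0,"fingers":-1},{"x":0,"y":0,"z":-110,"roll":0,"fingers":-1},{"x":0,"y":0,"z":-110,"roll":0,"fingers":-1}])

```text
clock: 13.0
position: [495.8, -263.1, 212.0]
tcp_rot: [[-0.5, 0.866, -0.001], [0.866, 0.5, 0.001], [0.001, -0.0, -1.0]]
ft_force: [-0.4, -0.0, -2.4]
finger_gap: 31.4
gripper_force: 89.7
```

```bash
python3 pr.py w11 155
```

```text
13.0 [ 495.8 -263.1  212. ]
padtop 4849 167.9031409267995 (array([ 495.38601826, -262.62176667]), np.float64(29.447407115240267)) ((495.2642517089844, -262.5884094238281), 29.835744857788086)
tilt [ 3.76740298e-04 -1.02251695e-02  1.67789453e+02]
handle top 291.3358434364264 ((494.5272216796875, -262.00262451171875), 47.65568542480469)
```

Emit:
carry_out(moves=[{"x":30,"y":19,"z":0,"roll":0,"fingers":-1},{"x":70,"y":45,"z":0,"roll":0,"fingers":-1},{"x":110,"y":70,"z":0,"roll":0,"fingers":-1},{"x":150,"y":96,"z":0,"roll":0,"fingers":-1},{"x":180,"y":115,"z":0,"roll":0,"fingers":-1},{"x":192.4,"y":123.4,"z":5,"roll":0,"fingers":-1},{"x":192.4,"y":123.4,"z":18,"roll":0,"fingers":-1},{"x":192.4,"y":123.4,"z":25,"roll":0,"fingers":-1},{"x":192.4,"y":123.4,"z":25,"roll":0,"fingers":-1},{"x":192.4,"y":123.4,"z":25,"roll":0,"fingers":-1},{"x":192.4,"y":123.4,"z":25,"roll":0,"fingers":-1}])

```text
clock: 14.15
position: [506.8, -35.8, 187.9]
tcp_rot: [[-0.499, 0.866, 0.0], [0.866, 0.499, -0.0], [-0.0, 0.0, -1.0]]
ft_force: [0.3, 0.5, -2.0]
finger_gap: 31.7
gripper_force: 89.7
```

```bash
python3 pr.py w12 129.5; python3 - <<'E'
from h import *
s=get_state();m,p,d=snap('wrist','w13')
v,u=np.mgrid[5:475,5:635];px=np.c_[u.ravel(),v.ravel()];Q=atd(m,d,px);h=cv2.cvtColor(p,cv2.COLOR_BGR2HSV)[px[:,1],px[:,0]]
b=(h[:,0]>98)&(h[:,0]<128)&(h[:,1]>90)&(np.linalg.norm(Q[:,:2]-(506,-34.3),axis=1)<50)
for lo,hi in((110,118),(49,57)):
    t=Q[b&(Q[:,2]>lo)&(Q[:,2]<hi)];hl=cv2.convexHull(t[:,:2].astype(np.float32))[:,0]
    R=np.linalg.norm(hl-(506,-34.3),axis=1);print(len(t),fit(hl[R>R.max()-4]),np.median(t[:,2]))
n,p,d=snap('scene');m,q,d=snap('side')
cv2.imwrite('pics/pr1.png',np.hstack([cv2.resize(p[170:300,280:430],(400,347)),cv2.resize(q[130:260,265:415],(400,347))]))
E
```

```text
14.15 [506.8 -35.8 187.9]
padtop 5191 143.73455315127796 (array([506.70826054, -35.4080088 ]), np.float64(29.78417040073422)) ((506.788818359375, -35.26947784423828), 30.12134552001953)
tilt [ 1.80699697e-03 -1.76034763e-02  1.43493569e+02]
handle top 266.53167938428015 ((509.7343444824219, -35.886085510253906), 45.75293731689453)
963 (array([505.97018854, -34.17772798]), np.float64(29.790845562404797)) 114.50116209200513
2721 (array([505.92184077, -34.12968358]), np.float64(41.6740783721877)) 53.76324852388234
```

View pics/pr1.png

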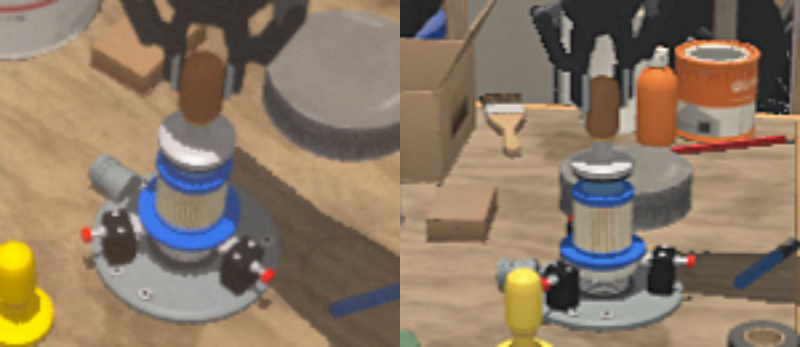

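The picture shows the presser pad level, about 15 mm over the cap and nearly central. I'll correct 1.4 mm and push down in stages.

Emit:
carry_out(moves=[{"x":1.4,"y":0,"z":4,"roll":0,"fingers":-1},{"x":1.4,"y":0,"z":8,"roll":0,"fingers":-1},{"x":1.4,"y":0,"z":11,"roll":0,"fingers":-1},{"x":1.4,"y":0,"z":13,"roll":0,"fingers":-1},{"x":1.4,"y":0,"z":15,"roll":0,"fingers":-1},{"x":1.4,"y":0,"z":16,"roll":0,"fingers":-1},{"x":1.4,"y":0,"z":18,"roll":0,"fingers":-1},{"x":1.4,"y":0,"z":20,"roll":0,"fingers":-1},{"x":1.4,"y":0,"z":22,"roll":0,"fingers":-1},{"x":1.4,"y":0,"z":22,"roll":0,"fingers":-1}])

```text
clock: 15.35
position: [506.4, -33.9, 166.7]
tcp_rot: [[-0.5, 0.866, 0.002], [0.866, 0.5, -0.0], [-0.001, 0.002, -1.0]]
ft_force: [-1.1, 0.4, 4.3]
finger_gap: 31.8
gripper_force: 90.8
```

```bash
python3 pr.py w14 108.5
```

```text
15.35 [506.4 -33.9 166.7]
padtop 5200 122.59241503260404 (array([506.12528091, -33.33830881]), np.float64(29.743304635754797)) ((506.1189880371094, -33.37762451171875), 30.011274337768555)
tilt [ 8.12520781e-04 -1.34916909e-02  1.22357512e+02]
handle top 245.20897886380183 ((508.96429443359375, -33.179359436035156), 45.61174011230469)
```

Emit:
carry_out(moves=[{"x":0,"y":0,"z":2,"roll":0,"fingers":-1},{"x":0,"y":0,"z":4,"roll":0,"fingers":-1},{"x":0,"y":0,"z":6,"roll":0,"fingers":-1},{"x":0,"y":0,"z":8,"roll":0,"fingers":-1},{"x":0,"y":0,"z":9,"roll":0,"fingers":-1},{"x":0,"y":0,"z":10,"roll":0,"fingers":-1},{"x":0,"y":0,"z":10,"roll":0,"fingers":-1},{"x":0,"y":0,"z":10,"roll":0,"fingers":-1}])

```text
clock: 16.2
position: [506.5, -33.9, 156.8]
tcp_rot: [[-0.5, 0.866, 0.002], [0.866, 0.5, -0.0], [-0.001, 0.002, -1.0]]
ft_force: [-1.5, -0.5, 6.1]
finger_gap: 31.8
gripper_force: 90.7
```

```bash
python3 pr.py w15 98
```

```text
16.2 [506.5 -33.9 156.8]
padtop 5242 112.65628586233724 (array([506.2233683, -33.4424108]), np.float64(29.830741546984928)) ((506.1618957519531, -33.55855941772461), 30.057281494140625)
tilt [ 3.47850621e-04 -1.54299659e-02  1.12402840e+02]
handle top 235.1250353770553 ((509.90081787109375, -22.123048782348633), 37.6179313659668)
```

Emit:
carry_out(moves=[{"x":0,"y":0,"z":0.5,"roll":0,"fingers":-1},{"x":0,"y":0,"z":1,"roll":0,"fingers":-1},{"x":0,"y":0,"z":1.5,"roll":0,"fingers":-1},{"x":0,"y":0,"z":1.5,"roll":0,"fingers":-1}])

```text
clock: 16.65
position: [506.6, -34.1, 156.3]
tcp_rot: [[-0.5, 0.866, 0.003], [0.866, 0.5, -0.001], [-0.002, 0.002, -1.0]]
ft_force: [-2.1, -0.8, 11.5]
finger_gap: 31.6
gripper_force: 91.4
```

Emit:
carry_out(moves=[{"x":0,"y":0,"z":1,"roll":0,"fingers":-1},{"x":0,"y":0,"z":2,"roll":0,"fingers":-1},{"x":0,"y":0,"z":3,"roll":0,"fingers":-1},{"x":0,"y":0,"z":3,"roll":0,"fingers":-1},{"x":0,"y":0,"z":3,"roll":0,"fingers":-1}])

```text
clock: 17.15
position: [507.3, -34.5, 155.9]
tcp_rot: [[-0.5, 0.866, 0.006], [0.866, 0.5, -0.002], [-0.005, 0.004, -1.0]]
ft_force: [-5.8, 0.0, 24.5]
finger_gap: 31.5
gripper_force: 93.2
```

```bash
python3 pr.py w16 98
```

```text
17.15 [507.3 -34.5 155.9]
padtop 5217 111.95262308969029 (array([506.65559009, -33.6959813 ]), np.float64(29.795302359496077)) ((506.6636962890625, -33.68365478515625), 30.06649398803711)
tilt [-2.41364649e-03 -1.04480945e-02  1.11745052e+02]
handle top 234.4018124590168 ((510.68084716796875, -22.57752227783203), 37.823402404785156)
```

The seat is at its stop: 24 N, with almost no further travel. I'll lift the presser off and check the cap height and the bolts.

Emit:
carry_out(moves=[{"x":0,"y":0,"z":-3,"roll":0,"fingers":-1},{"x":0,"y":0,"z":-6,"roll":0,"fingers":-1},{"x":0,"y":0,"z":-10,"roll":0,"fingers":-1},{"x":0,"y":0,"z":-25,"roll":0,"fingers":-1},{"x":0,"y":0,"z":-50,"roll":0,"fingers":-1},{"x":0,"y":0,"z":-63,"roll":0,"fingers":-1},{"x":0,"y":0,"z":-63,"roll":0,"fingers":-1},{"x":0,"y":0,"z":-63,"roll":0,"fingers":-1}])

```text
clock: 18.0
position: [505.5, -33.8, 213.2]
tcp_rot: [[-0.5, 0.866, -0.001], [0.866, 0.5, 0.0], [0.001, -0.001, -1.0]]
ft_force: [-0.2, 0.1, -3.0]
finger_gap: 31.9
gripper_force: 89.8
```

```bash
cat > lock.py <<'E'
from h import *
import sys
s=get_state();print(s['clock'],s['position'])
for n in('wrist','scene','side'):
    m,p,d=snap(n)
    v,u=np.mgrid[5:475,5:635];px=np.c_[u.ravel(),v.ravel()];Q=atd(m,d,px);h=cv2.cvtColor(p,cv2.COLOR_BGR2HSV)[px[:,1],px[:,0]]
    b=(h[:,0]>98)&(h[:,0]<128)&(h[:,1]>90)&(np.linalg.norm(Q[:,:2]-(506,-34.3),axis=1)<50)
    for lo,hi in((90,125),(30,62)):
        t=Q[b&(Q[:,2]>lo)&(Q[:,2]<hi)]
        if len(t)>20: print(n,len(t),np.percentile(t[:,2],[5,50,80,95]).round(1),np.linalg.lstsq(np.c_[t[:,:2]-(506,-34),np.ones(len(t))],t[:,2],rcond=None)[0].round(3))
    r=(h[:,1]>150)&((h[:,0]<6)|(h[:,0]>174))&(abs(np.linalg.norm(Q[:,:2]-(506,-34.3),axis=1)-80)<18)&(Q[:,2]>15)&(Q[:,2]<60)
    t=Q[r];a=np.degrees(np.arctan2(t[:,1]+34.2,t[:,0]-506))
    for c in(57,176,-63):
        q=t[np.abs((a-c+180)%360-180)<25]
        if len(q): print(' knob',c,len(q),'reach',np.linalg.norm(q[:,:2]-(506,-34.2),axis=1).max().round(1))
    if n=='scene': A=cv2.resize(p[170:300,280:430],(400,347))
    if n=='side': cv2.imwrite('pics/%s.png'%sys.argv[1],np.hstack([A,cv2.resize(p[130:260,265:415],(400,347))]))
E
python3 lock.py lk1;python3 pr.py w17 157
```

```text
18.0 [505.5224178  -33.82384549 213.20561578]
wrist 1456 [ 98.5 100.5 101.1 101.8] [ 1.70000e-02 -3.50000e-02  1.01057e+02]
wrist 2138 [38.4 39.7 40.5 43.8] [-2.0000e-03 -2.0000e-03  4.0006e+01]
 knob 57 88 reach 89.7
 knob 176 94 reach 89.1
scene 463 [ 96.1  99.7 101.2 102.4] [ 1.4000e-02 -1.7000e-02  9.9764e+01]
scene 377 [36.1 39.  41.2 43.2] [-1.0000e-02  1.7000e-02  3.8953e+01]
 knob 57 14 reach 90.4
 knob 176 17 reach 91.3
side 223 [ 93.1  98.6  99.9 101. ] [-4.0000e-03 -6.4000e-02  9.8671e+01]
side 188 [33.9 38.  40.1 43.2] [-0.0000e+00 -1.8000e-02  3.8617e+01]
 knob 57 11 reach 96.8
 knob 176 8 reach 88.9
 knob -63 3 reach 83.3
18.15 [505.  -33.8 212.7]
padtop 3962 168.79476484650797 (array([504.05539991, -33.19259481]), np.float64(28.05429610575903)) ((504.23028564453125, -32.92313003540039), 28.81056785583496)
tilt [-2.95182016e-03 -4.55662139e-03  1.68876600e+02]
handle top 291.48292329991574 ((507.20782470703125, -32.72843933105469), 45.14639663696289)
```

View pics/lk1.png

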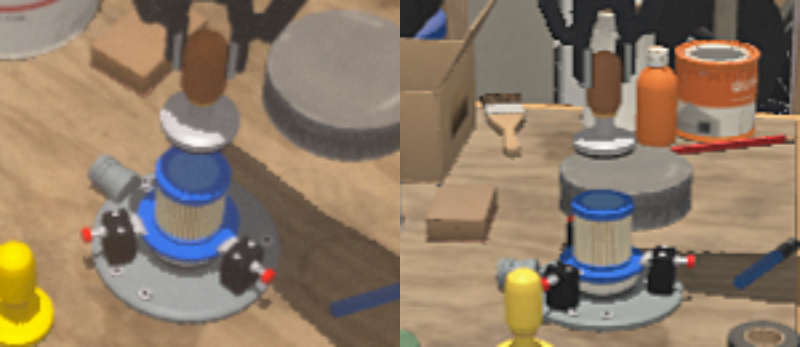

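The cap stays down at about 100 mm, the flange is level, and the knobs seen clearly reach about 90 mm, which means shut. The cartridge is locked, so the presser goes back to the tin.

Emit:
carry_out(moves=[{"x":-30,"y":-17,"z":0,"roll":0,"fingers":-1},{"x":-70,"y":-40,"z":0,"roll":0,"fingers":-1},{"x":-110,"y":-63.5,"z":0,"roll":0,"fingers":-1},{"x":-150,"y":-87,"z":0,"roll":0,"fingers":-1},{"x":-180,"y":-104,"z":10,"roll":0,"fingers":-1},{"x":-197,"y":-113.5,"z":35,"roll":0,"fingers":-1},{"x":-197,"y":-113.5,"z":65,"roll":0,"fingers":-1},{"x":-197,"y":-113.5,"z":90,"roll":0,"fingers":-1},{"x":-197,"y":-113.5,"z":98,"roll":0,"fingers":-1},{"x":-197,"y":-113.5,"z":98,"roll":0,"fingers":-1},{"x":-197,"y":-113.5,"z":98,"roll":0,"fingers":-1}])

```text
clock: 19.3
position: [506.9, -261.3, 117.1]
tcp_rot: [[-0.501, 0.866, 0.001], [0.866, 0.501, -0.001], [-0.001, 0.001, -1.0]]
ft_force: [1.2, -0.2, -2.5]
finger_gap: 31.8
gripper_force: 89.8
```

```bash
python3 pr.py w18 55; python3 - <<'E'
from h import *
m,p,d=snap('wrist')
v,u=np.mgrid[5:475,5:635];Q=atd(m,d,np.c_[u.ravel(),v.ravel()]);t=Q[(abs(Q[:,2]-45.5)<3)&(np.linalg.norm(Q[:,:2]-(507,-261),axis=1)<85)]
print('tin',np.median(t[:,2]),cv2.minEnclosingCircle(t[:,:2].astype(np.float32)))
E
```

```text
19.3 [ 506.9 -261.3  117.1]
padtop 4027 72.46895507895354 (array([ 506.74906028, -260.8582439 ]), np.float64(29.762047783855394)) ((506.76605224609375, -261.0373229980469), 30.02133560180664)
tilt [ 1.40354631e-02 -3.03887371e-02  7.20226767e+01]
handle top 195.98401255546432 ((506.8939208984375, -261.7585144042969), 47.64144515991211)
tin 45.7475858769798 ((507.57611083984375, -260.70953369140625), 75.06834411621094)
```

Emit:
carry_out(moves=[{"x":0,"y":0,"z":5,"roll":0,"fingers":-1},{"x":0,"y":0,"z":9,"roll":0,"fingers":-1},{"x":0,"y":0,"z":11,"roll":0,"fingers":-1},{"x":0,"y":0,"z":12,"roll":0,"fingers":-1},{"x":0,"y":0,"z":13,"roll":0,"fingers":-1},{"x":0,"y":0,"z":13,"roll":0,"fingers":-1},{"x":0,"y":0,"z":13,"roll":0,"fingers":-1}])

```text
clock: 20.1
position: [506.1, -261.2, 103.7]
tcp_rot: [[-0.5, 0.866, 0.0], [0.866, 0.5, -0.0], [-0.0, -0.0, -1.0]]
ft_force: [-2.7, 0.4, 2.3]
finger_gap: 32.0
gripper_force: 90.5
```

```bash
python3 pr.py w19 45
```

```text
20.1 [ 506.1 -261.2  103.7]
padtop 5214 59.56976113394201 (array([ 505.71537734, -260.60821206]), np.float64(29.742862331207427)) ((505.80145263671875, -260.6654357910156), 30.094385147094727)
tilt [ 1.76128876e-03 -1.68783165e-02  5.93213693e+01]
handle top 183.1454613653011 ((504.813720703125, -260.19683837890625), 47.72735595703125)
```

In contact with the tin and level. Release and rise.

Emit:
carry_out(moves=[{"x":0,"y":0,"z":0,"roll":0,"fingers":1},{"x":0,"y":0,"z":0,"roll":0,"fingers":1},{"x":0,"y":0,"z":0,"roll":0,"fingers":1},{"x":0,"y":0,"z":0,"roll":0,"fingers":1},{"x":0,"y":0,"z":0,"roll":0,"fingers":1},{"x":0,"y":0,"z":0,"roll":0,"fingers":1},{"x":0,"y":0,"z":-15,"roll":0,"fingers":1},{"x":0,"y":0,"z":-50,"roll":0,"fingers":1},{"x":0,"y":0,"z":-95,"roll":0,"fingers":1},{"x":0,"y":0,"z":-140,"roll":0,"fingers":1},{"x":0,"y":0,"z":-160,"roll":0,"fingers":1},{"x":0,"y":0,"z":-160,"roll":0,"fingers":1}])

```text
clock: 21.35
position: [508.1, -262.2, 267.8]
tcp_rot: [[-0.5, 0.866, 0.008], [0.866, 0.5, -0.004], [-0.007, 0.005, -1.0]]
ft_force: [0.1, -0.7, 0.3]
finger_gap: 85.5
gripper_force: 0.0
```

```bash
python3 pr.py w20 45; python3 lock.py lk2; python3 - <<'E'
from h import *
m,p,d=snap('scene','end');a=cv2.imread('pics/scene0.png');g=cv2.absdiff(a,p).max(2)
M=cv2.morphologyEx(np.uint8(g>40),cv2.MORPH_OPEN,np.ones((3,3)));N,l,st,c=cv2.connectedComponentsWithStats(M);print([(s[:5].tolist()) for s in st[1:] if s[4]>15])
E
```

```text
21.35 [ 508.1 -262.2  267.8]
padtop 1587 59.231585986832556 (array([ 505.743349  , -261.19842908]), np.float64(29.683719682286043)) ((505.79534912109375, -261.13531494140625), 29.920780181884766)
tilt [ 2.93843535e-03 -7.38605685e-03  5.90149872e+01]
handle top 351.75098686325066 ((508.30987548828125, -261.6813049316406), 45.05890655517578)
21.4 [ 507.14491458 -261.66962336  265.10683101]
wrist 1096 [37.9 39.6 40.4 42.9] [-3.0000e-02  5.5000e-02  4.1648e+01]
 knob -63 78 reach 89.2
scene 512 [ 97.   99.8 101.2 102.5] [ 1.7000e-02 -1.4000e-02  9.9845e+01]
scene 377 [35.6 39.2 41.1 44.2] [-8.0000e-03  1.1000e-02  3.9144e+01]
 knob 57 14 reach 91.6
 knob 176 17 reach 92.2
 knob -63 10 reach 85.8
side 228 [ 93.   98.6  99.7 100.6] [-2.000e-03 -5.300e-02  9.852e+01]
side 187 [33.8 37.9 39.7 42.7] [ 1.0000e-03 -1.7000e-02  3.8509e+01]
 knob 57 10 reach 92.5
 knob 176 8 reach 88.9
 knob -63 3 reach 86.1
[[431, 0, 20, 26, 388], [544, 0, 13, 31, 200], [586, 0, 54, 193, 5174], [476, 4, 8, 7, 46], [591, 17, 8, 8, 48], [427, 26, 44, 34, 676], [551, 31, 16, 4, 58], [538, 35, 54, 59, 1293], [397, 
[... 302 characters left out ...]
 [562, 179, 13, 20, 101], [400, 187, 5, 8, 31], [628, 192, 12, 21, 70], [559, 200, 6, 8, 34], [332, 223, 38, 46, 1297], [586, 222, 9, 19, 95], [580, 240, 12, 17, 110], [525, 253, 64, 120, 2317], [608, 273, 23, 36, 315], [525, 274, 7, 8, 44], [587, 284, 4, 5, 16], [497, 312, 26, 60, 828], [565, 313, 7, 5, 26], [576, 313, 4, 5, 18], [594, 312, 29, 54, 908], [235, 314, 44, 52, 1569], [591, 324, 10, 23, 123], [559, 332, 13, 22, 120], [544, 352, 28, 32, 387], [586, 356, 7, 14, 60], [510, 363, 37, 42, 867], [551, 368, 71, 65, 1800], [467, 372, 14, 37, 283], [555, 374, 8, 6, 24], [632, 405, 8, 9, 56], [541, 419, 11, 9, 66], [484, 425, 60, 39, 1024], [592, 436, 15, 16, 191], [492, 442, 30, 29, 334]]
```

View pics/end.png

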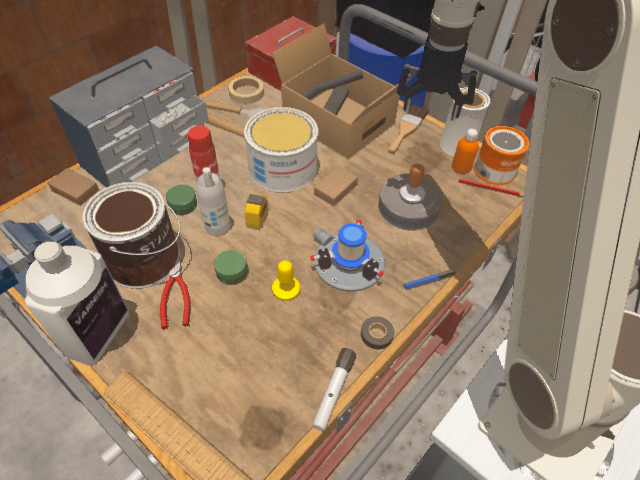

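The end picture shows the cartridge locked in the base at (350,250), the presser upright on the tin at (415,185), and everything else where it was. All three knobs read about 89–90 mm in the wrist views, which means the bolts are shut.

```bash
python3 -c "
from plant import *
print(close_job())"
```

```text
the job is handed in; nothing more can be done
None
```

The job is handed in at about 21 s: the cartridge is pressed to the stop with all three bolts reading shut, the presser stands upright on the flat black tin (about 10 mm from its first spot, nearer the middle), and nothing else was moved.

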